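# Shut and lock the parts box

### The arm

A 7-joint arm with a two-finger parallel gripper is mounted at the origin on the work surface. World frame = base frame: x ahead of the robot, y to its left, z up, the work surface at z = 0. Lengths are in mm, angles in rad, forces in N, time in s.
With the tool pointing down it reaches from about 400 to 875 mm from the base axis. Payload 4.4 kg.
Tool frame: the origin (TCP) lies on the centre line of the jaws, within the pads' length; the fingertips stand 25 mm ahead of it and the grasp point (between the pads) lies 6 mm ahead of it (ctrl.finger_overhang is the distance from the TCP to the fingertips, in mm); z points along the fingers, y is the line along which they close (so a half turn about z gives the same grasp; the last joint's range is limited). The gripper opens to 85 mm and grips with 20 to 120 N. Pads are 22 mm wide; open, the fingers measure 114 mm over their backs; the gripper's body (76 mm by 85 mm) begins 54 mm behind the grasp point. The pads swing forward as they close: fully open they stand 13 mm farther back than shut.
Start: joints at [1.243, 0.628, 0.038, 1.517, -0.027, 0.996, -0.02], TCP at [168.259, -627.858, 256.313] pointing down, gripper open.
Joint ranges: [-3.06, 3.06], [-0.37, 2.12], [-1.25, 1.32], [0.18, 2.47], [-1.1, 4.24], [0.23, 1.98], [-2.94, 2.94]. Speed limits (rad/s): [2.57, 2.57, 3.14, 3.14, 3.14, 3.14, 3.14].

### API

Orientations are given as [roll, pitch, yaw] about the fixed x, y, z axes, in that order (R = Rz(yaw) Ry(pitch) Rx(roll)).
In Python, from cell import ctrl gives the robot as it stands. The module is installed in compiled form; this text tells all that it offers.
- The arm moves only by the tool play_rows, never from a script. Its argument "targets" is a list of rows, each a list of 5 numbers: the closure, from 0 (fully open) to 1 (shut), then the shift along the tool's x, y, z in cm, then the turn about the tool's z in degrees. In form: [[gripper, dx, dy, dz, spin], ...]. A call has 1 to 10 rows; each row is the pose to reach, as a shift and turn from the pose commanded when the call began, along the tool's axes at that moment; what a row does not reach only later rows make up. A row lasts 1/10 s, in which the tool goes at most 50 mm and 8.59 degrees, less where a joint would pass 70% of its speed; a pose out of reach is approached as far as the arm can. A call with a gripper value outside its range is refused whole. The fingers move at their own pace and stop on an object; the grip force is fixed at half the most. Time passes only in rows, so rows that repeat a pose let the fingers close. It gives the time, the measured TCP pose, the force, the opening and the grip force at its end, in the units of the state.
- ctrl.read_state(): the state, without advancing time (a new reading comes with each control period).
- ctrl.get_image(name): name is "scene" or "top" or "wrist"; returns (picture, depth): 384x512x3 uint8, red, green, blue; 384x512 float32, mm along the optical axis (not along the pixel's ray), 0 where there is no reading.
- ctrl.calibration(name): a dict with "vfov" (degrees; the focal length in pixels is half the picture's height over the tangent of half this angle, whatever the lens; pixels are square), "cx", "cy" (the principal point, pixels), "extrinsics" (4x4, takes a point from camera to world coordinates); the wrist camera has in their place "mount" (4x4, takes a point from camera to tool coordinates, whose origin is the TCP and whose axes are the flange's). Camera axes: x right, y down, z forward; pixel columns grow to the right and rows downward; lengths in mm; the calibration is good to about 2 mm. A picture is of the moment at which its call begins: read the wrist's pose just before it. calibration takes no time and is no camera call.
- ctrl.finish_job(): hands the job in; it is judged then, once.
Trained networks look in the newest picture that a camera, given by its name, has taken for a name from the list of things; names that differ only in an ending like _2 or _b are one class to them, and where a whole thing is asked for, a point or a joint stands for the part that bears it (a point fixed in the world has none). Each returns a list of dicts, best first, with "confidence" (0 to 1); they miss things now and then, are a little off and sometimes report something else, mostly with a low value. They report only what shows in the picture. A call takes as long as a camera call.
- ctrl.search_frame(camera, name): "bbox" ([left, top, right, bottom] in pixels, round what is visible of it).
- ctrl.trace(camera, name): "pixels" (384x512 bool, what is visible of it) and "bbox" ([left, top, right, bottom] in pixels, round what is visible of it).
The state is a dict: "clock": time; "qpos": joint angles; "qd": joint speeds; "tau": joint torques, N m; "eef_pos": TCP position; "tool_rot": TCP orientation; "force": force on the tool from outside, world axes, zero at the start; "torque": the same for the moment, N m; "width": finger opening in mm; "gripper_force": force on a finger pad.
Only numpy, scipy, OpenCV 4.12 (cv2) and the standard library are available. Lean on these libraries where they do the work, as an engineer would, in place of code of your own. Each camera call takes 0.05 s, during which the arm holds its last target. There are 200 camera calls.

### The job

Shut the grey steel parts box and lock it, working with the fingertips only: push the raised lid down by its outer face until it is fully closed, then push the lever of the cam lock on the lid round its full quarter turn, until it points straight to the front edge of the box. Do not pinch or lift anything, do not shove the box out of its place, leave the things around it alone, and take the hand away at the end.

Things in the scene. Friction and masses are not known exactly. Their poses are not given: they have to be found in the camera images.
- box: Loose grey steel parts box, about 2.4 kg, standing on the table: 150 mm (its x) by 200 mm (its y), 60 mm high to the rim, walls 3 mm. Origin at the centre of its underside, z up; its front is its -x side, towards the robot, turned by up to about 0.45 rad. The lid is hinged along the far (+x) rim.
- box_hinge (a point): Middle of the lid's hinge line, in box coordinates (75, 0, 60) mm; the hinge line runs along the box's y. Turns with the box, not with the lid.
- lid (a joint): Lid angle in rad: 0 fully shut (level on the rim), 1.57 upright, stop at 1.9. It starts raised, between 1.05 and 1.5; its outer face then looks away from the robot. A stiff hinge (friction about 0.3 N m, no spring) holds it wherever it is left; 2 to 4 N on its front part moves it. Shut, its underside lies on the rim and its top is 65 mm above the table.
- lid_edge (a point): Middle of the lid's free (front) edge, on the outer face. The lid is a plain grey steel plate 5 mm thick, 204 mm wide, reaching from 1.5 mm behind the hinge line to 152.5 mm in front of it; the hinge line lies in its underside.
- lid_inside: Bright steel stiffening pan 136 x 186 x 6 mm under the lid, centred on it; with the lid shut it sits inside the box. Origin in the middle of the hinge line, axes as the lid's (x from the free edge to the hinge, z out of the outer face).
- lever (a joint): Angle of the cam lock's lever in rad, about an axis square to the lid: 0 unlocked, pointing along the hinge line to the box's +y side; 1.571 (a stop) locked, pointing to the free front edge (box's -x). Counter-clockwise seen from above with the lid shut. Starts between 0 and 0.2, stays where it is left (friction about 0.1 N m: 2 to 3 N at 40 mm from the pivot).
- lever_pivot (a point): The lever's axis at the lid's outer face: on the lid's middle line, 85 mm from the hinge line and 67.5 mm from the free edge. A round hub, 11 mm radius and 16 mm high, stands on it.
- lever_tip (a point): Free end of the lever, 52 mm from the axis and 12 mm above the lid's outer face. The lever is a single straight steel arm from the hub to here, 12 mm thick where the fingers push it (14 to 50 mm from the axis, 5 to 18 mm above the lid) with a central web 6 mm thick, 4 to 20 mm above the lid.
- cheek_push: Steel cheek, 3 x 36 x 13 mm, on the side of the lever to be pushed (the hinge side when unlocked). Origin on the lever's axis at the lid's outer face.
- cheek_back: The same cheek on the lever's other side. Origin on the lever's axis at the lid's outer face.
- camera: Bystander: cream plastic instant camera, about 100 x 110 x 93 mm high, beside the box. Origin under its centre.
- bulbs: Bystander: card tray 50 x 120 mm with three upright blue glass flashbulbs, 71 mm high in all, beside the box. Origin under its centre.
- rail: Bystander: steel macro focusing rail, 160 mm long, 45 mm wide, 37 mm high, lying beyond the hinge side of the box. Origin under its centre, length along its y.
- stepring: Bystander: chrome step-up ring, 82 mm across, 7 mm high, lying flat beyond the hinge side of the box. Origin under its centre.

How it is judged:
By the outcome, as a careful person would: the job done as asked, in the order asked, and still so for the second after the job is handed in, with the robot touching nothing.
It also fails if it takes over 51 s, if anything falls off the work surface, if the arm or the gripper's body presses on something with over 40 N, if the wrist force passes 120 N, or if a joint passes its speed limit or range.

## Working session

There is one attempt and no reset: what is moved stays moved. The work goes in short steps, Python scripts to look and compute and a tool call to move; the robot and the scene stay as the last step left them, time stands still between calls to the robot, and variables do not carry over. Pictures are saved under pics/ and viewed, at most 10 in all, crops included, and the job is handed in when it is done.

Besides the shell and the picture viewer there is one more tool, called after "Request:" by a JSON object that holds its "method" and its "body", one argument or row to a line. play_rows: Moves the arm, as the interface text tells. Its arguments: {"type":"object","properties":{"targets":{"type":"array"}},"required":["targets"]}

```bash
mkdir -p pics
cat > h.py <<'E'
import numpy as np, cv2
from cell import ctrl
from scipy.spatial.transform import Rotation as R
def world(cam,depth,mask=None):
    c=ctrl.calibration(cam); f=192/np.tan(np.radians(c['vfov'])/2)
    v,u=np.nonzero((depth>0) if mask is None else (mask&(depth>0)))
    d=depth[v,u]; p=np.c_[(u-c['cx'])*d/f,(v-c['cy'])*d/f,d]
    if cam=='wrist':
        s=ctrl.read_state(); p=p@c['mount'][:3,:3].T+c['mount'][:3,3]
        return p@R.from_euler('xyz',s['tool_rot']).as_matrix().T+s['eef_pos']
    E=np.array(c['extrinsics']); return p@E[:3,:3].T+E[:3,3]
def save(n,im): cv2.imwrite('pics/'+n,im[:,:,::-1])
E
python3 - <<'E'
from h import *
s=ctrl.read_state(); print(s['eef_pos'],s['tool_rot'],s['clock'])
ims={}
for c in('scene','top'):
    im,d=ctrl.get_image(c); ims[c]=im
    np.save(c+'.npy',d)
    for n in('box','lid','lid_inside','lever','camera','bulbs','rail','stepring'):
        r=ctrl.trace(c,n)
        for k in r[:1]:
            p=world(c,d,k['pixels'])
            print(c,n,round(k['confidence'],2),k['bbox'],len(p),np.percentile(p,[2,50,98],axis=0).round().tolist() if len(p) else 0)
            np.save(f'{c}_{n}.npy',p)
save('a.png',cv2.resize(np.vstack([ims['scene'],ims['top']]),None,fx=.78,fy=.78))
E
```

```text
[ 168.09244433 -627.26047513  255.38614395] [-3.13963588e+00  5.24532932e-05  2.61811401e-01] 0.0
scene box 0.62 [131.7, 133.9, 235.2, 215.7] 6669 [[579.0, -210.0, 7.0], [604.0, -115.0, 126.0], [621.0, -16.0, 206.0]]
scene lid 0.83 [129.6, 134.7, 232.9, 205.1] 5556 [[578.0, -211.0, 63.0], [599.0, -115.0, 146.0], [620.0, -16.0, 207.0]]
scene lid_inside 0.65 [182.1, 159.8, 208.8, 171.4] 247 [[594.0, -120.0, 139.0], [611.0, -92.0, 153.0], [616.0, -64.0, 159.0]]
scene lever 0.59 [181.5, 162.8, 205.9, 174.2] 208 [[600.0, -122.0, 140.0], [612.0, -98.0, 153.0], [617.0, -65.0, 159.0]]
scene camera 0.67 [76.6, 159.1, 135.7, 208.8] 2078 [[491.0, -372.0, 9.0], [569.0, -312.0, 66.0], [584.0, -264.0, 93.0]]
scene bulbs 0.71 [255.7, 164.2, 300.2, 191.2] 988 [[520.0, 61.0, 2.0], [553.0, 112.0, 18.0], [573.0, 169.0, 69.0]]
scene rail 0.96 [185.8, 228.6, 257.2, 249.6] 1040 [[683.0, -120.0, 1.0], [708.0, -40.0, 11.0], [737.0, 30.0, 31.0]]
scene stepring 0.57 [128.6, 237.2, 166.4, 271.7] 503 [[682.0, -252.0, -2.0], [723.0, -215.0, 6.0], [766.0, -173.0, 9.0]]
top box 0.82 [264.5, 175.1, 381.1, 262.7] 7820 [[469.0, -215.0, 1.0], [550.0, -118.0, 6.0], [611.0, -19.0, 209.0]]
top lid_inside 0.62 [274.2, 188.6, 381.2, 196.7] 283 [[570.0, -202.0, 5.0], [575.0, -109.0, 198.0], [594.0, -27.0, 204.0]]
top lever 0.85 [295.1, 175.0, 326.7, 187.7] 328 [[594.0, -124.0, 121.0], [605.0, -97.0, 156.0], [615.0, -65.0, 162.0]]
top camera 0.82 [386.0, 197.2, 451.7, 251.0] 2837 [[481.0, -368.0, 20.0], [531.0, -310.0, 87.0], [576.0, -266.0, 96.0]]
top bulbs 0.94 [177.5, 209.7, 236.8, 235.2] 1388 [[517.0, 54.0, 12.0], [541.0, 109.0, 20.0], [570.0, 169.0, 71.0]]
top rail 0.58 [245.2, 128.9, 315.5, 156.0] 1346 [[682.0, -122.0, 0.0], [702.0, -41.0, 12.0], [734.0, 31.0, 32.0]]
top stepring 0.53 [296.2, 173.4, 328.1, 187.7] 310 [[596.0, -124.0, 148.0], [605.0, -95.0, 156.0], [615.0, -64.0, 161.0]]
```

View pics/a.png

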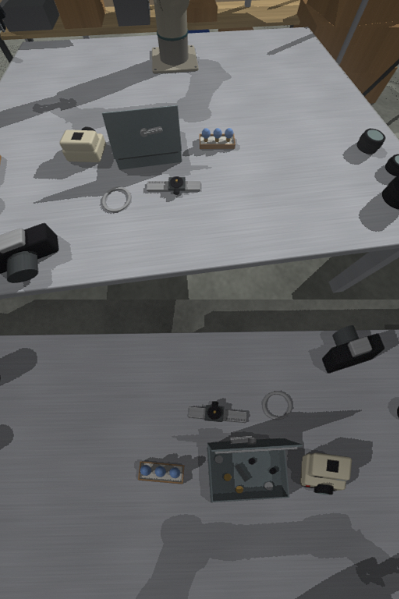

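The scene view shows the lid raised with the lever on its far face, around pixel (193,168) full-size. The top view shows the box at about (322,220), with the camera and bulbs on either side and the rail and ring behind. Next I'll fit the lid plane.

```bash
cat > fit.py <<'E'
from h import *
def planefit(p):
    n=None; rng=np.random.default_rng(0); best=None
    for _ in range(300):
        a,b,c=p[rng.choice(len(p),3,False)]; m=np.cross(b-a,c-a); l=np.linalg.norm(m)
        if l<1: continue
        k=abs((p-a)@(m/l))<2.5
        if best is None or k.sum()>best.sum(): best=k
    q=p[best]; c=q.mean(0); m=np.linalg.svd(q-c)[2][2]
    return c,m*np.sign(m[0]),q
E
python3 - <<'E'
from fit import *
p=np.load('scene_lid.npy'); p=p[p[:,2]>50]
c,n,q=planefit(p); print('c',c,'n',n,len(q),len(p))
yaw=np.arctan2(n[1],n[0]); ang=np.arctan2(np.hypot(n[0],n[1]),n[2]); print('yaw',yaw,'ang',ang)
ey=np.array([-np.sin(yaw),np.cos(yaw),0]); up=np.cross(n,ey); up*=np.sign(up[2])
a=(q-c)@ey; b=(q-c)@up
print(np.percentile(a,[.5,99.5]),np.percentile(b,[.5,99.5]))
top=c+up*np.percentile(b,99.5)+ey*np.mean(np.percentile(a,[.5,99.5])); print('edge',top,'hinge', top-up*152.5-n*5)
L=np.load('top_lever.npy'); print(np.c_[(L-c)@ey,(L-c)@up,(L-c)@n].mean(0))
for n_ in('bulbs','camera','rail'):
    P=np.load(f'top_{n_}.npy'); print(n_,np.percentile(P[:,2],99.5))
E
```

```text
c [ 598.40380179 -115.51721247  139.3006728 ] n [0.96455815 0.03774776 0.26115643] 5091 5541
yaw 0.03911480609113416 ang 1.3065763157333419
[-98.20090617 103.04617488] [-80.77033345  71.5602707 ]
edge [ 579.63493498 -113.82723888  208.3775512 ] hinge [ 614.60803671 -112.45857471   59.86405378]
[19.28797149 11.34049718 11.10862244]
bulbs 73.29766857319193
camera 97.11751148799647
rail 35.90707141906659
```

Request:
{"method": "play_rows", "body": {
  "targets": [
    [1, 5, -1, 0, 2],
    [1, 10, -2, 0, 4],
    [1, 15, -3, 0, 6],
    [1, 20, -4, 0, 8],
    [1, 25, -5, 0, 10],
    [1, 30, -6, 0, 12.7],
    [1, 35, -7, 0, 12.7],
    [1, 40, -8, 0, 12.7],
    [1, 45, -9, 0, 12.7],
    [1, 49.5, -9.7, 0, 12.7]
  ]
}}

```text
clock: 1.9
eef_pos: [619.0, -406.5, 256.5]
tool_rot: [3.142, -0.0, 0.04]
force: [0.7, -0.4, 0.2]
width: 0.2
gripper_force: 0.0
```

Run:
```python
from h import *
s=ctrl.read_state(); print(s['eef_pos'],s['tool_rot'],s['clock'],s['force'],ctrl.finger_overhang,s['width'])
```

```text
[ 618.99435603 -406.49908297  256.51739287] [ 3.14152336e+00 -1.44226998e-04  4.04722011e-02] 1.9 [ 0.65084173 -0.41077876  0.24657649] 25.0 0.21789225698725065
```

Request:
{"method": "play_rows", "body": {
  "targets": [
    [1, 4.5, -2, 0, 0],
    [1, 7.8, -6, 0, 0],
    [1, 7.8, -11, 0, 0],
    [1, 7.8, -16, 0, 0],
    [1, 7.8, -21, 0, 0],
    [1, 7.8, -26.4, 0, 0],
    [1, 7.8, -26.4, 2.5, 0],
    [1, 7.8, -26.4, 5, 0],
    [1, 7.8, -26.4, 5, 0]
  ]
}}

```text
clock: 2.8
eef_pos: [682.2, -139.6, 202.8]
tool_rot: [-3.14, 0.007, 0.041]
force: [-0.3, -0.6, 0.4]
width: 0.1
gripper_force: 0.0
```

Run:
```python
from h import *
s=ctrl.read_state(); print(s['eef_pos'],s['tool_rot'],s['clock'],s['force'])
H=np.array([614.6,-112.5]); yaw=.0391
e=np.array([[np.cos(yaw),np.sin(yaw)],[-np.sin(yaw),np.cos(yaw)]])
pos=s['eef_pos']; b=e@(pos[:2]-H); print('rel H',b)
for t in (1.31,1.2,1.05,.9,.75,.6,.45,.3,.2,.1,.05,0,-.02):
    x=-125*np.cos(t)+5*np.sin(t)+11; z=60+125*np.sin(t)+5*np.cos(t)+25
    print(t,((x-b[0])/10).round(2),((pos[2]-z)/10).round(2))
```

```text
[ 682.24140294 -139.6012869   202.80582142] [-3.14001596  0.00703296  0.0414173 ] 2.8 [-0.2849365  -0.59502786  0.38491795]
rel H [ 66.53031376 -29.7246782 ]
1.31 -8.29 -0.43
1.2 -9.62 -0.05
1.05 -11.34 0.69
0.9 -12.93 1.68
0.75 -14.36 2.89
0.6 -15.59 4.31
0.45 -16.59 5.89
0.3 -17.35 7.61
0.2 -17.7 8.81
0.1 -17.94 10.04
0.05 -18.01 10.66
0 -18.05 11.28
-0.02 -18.06 11.53
```

Request:
{"method": "play_rows", "body": {
  "targets": [
    [1, -4, 0, 0, 0],
    [1, -7, 0, 0, 0],
    [1, -8.3, 0, 0, 0],
    [1, -9, 0, 0, 0],
    [1, -9.6, 0, 0, 0],
    [1, -10.5, 0, 0.3, 0],
    [1, -11.3, 0, 0.7, 0],
    [1, -12.2, 0, 1.2, 0],
    [1, -12.9, 0, 1.7, 0]
  ]
}}

```text
clock: 3.7
eef_pos: [554.5, -146.2, 188.7]
tool_rot: [-3.141, 0.001, 0.04]
force: [0.9, -0.2, 0.9]
width: -0.3
gripper_force: 0.7
```

Run:
```python
from fit import *
s=ctrl.read_state(); print(s['eef_pos'],s['tool_rot'],s['clock'],s['force'])
im,d=ctrl.get_image('scene')
save('b.png',im[100:260,80:320].repeat(2,0).repeat(2,1))
for n in('lid','box','lever'):
    r=ctrl.trace('scene',n)
    for k in r[:1]:
        p=world('scene',d,k['pixels']); c,m,q=planefit(p[p[:,2]>50]); print(n,k['confidence'],c,m,len(q),len(p),'ang',np.arccos(m[2]))
```

```text
[ 554.48922319 -146.19911482  188.69511415] [-3.14141576e+00  1.22114069e-03  3.99687631e-02] 3.7 [ 0.90100391 -0.16766543  0.8838604 ]
lid 0.95 [ 574.60631137 -115.12667361  122.70642237] [0.8044629  0.03120131 0.59318288] 5009 5657 ang 0.9357896654191472
box 0.56 [ 576.43731013 -114.22455366  120.23866657] [0.80568879 0.03229173 0.59145822] 5046 6719 ang 0.9379302339055344
```

View pics/b.png

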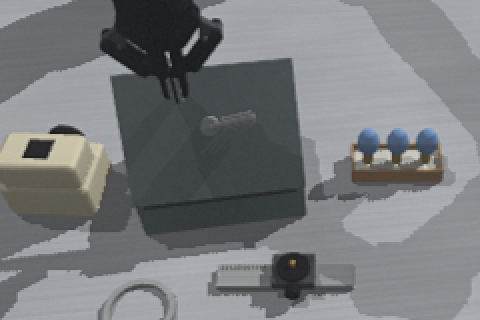

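Request:
{"method": "play_rows", "body": {
  "targets": [
    [1, -0.8, 0, 0.7, 0],
    [1, -1.6, 0, 1.5, 0],
    [1, -2.2, 0, 2.2, 0],
    [1, -2.8, 0, 2.9, 0],
    [1, -3.3, 0, 3.7, 0],
    [1, -3.8, 0, 4.5, 0],
    [1, -4.2, 0, 5.3, 0],
    [1, -4.6, 0, 6.2, 0],
    [1, -4.9, 0, 7.4, 0],
    [1, -5.1, 0, 8.6, 0]
  ]
}}

```text
clock: 4.9
eef_pos: [504.2, -148.3, 102.5]
tool_rot: [3.142, 0.0, 0.04]
force: [0.9, 0.3, -0.3]
width: 0.3
gripper_force: 0.3
```

Request:
{"method": "play_rows", "body": {
  "targets": [
    [1, 0, 0, 0.4, 0],
    [1, 0, 0, 0.8, 0],
    [1, 0, 0, 1.0, 0],
    [1, 0, 0, 1.2, 0],
    [1, 0, 0, 1.2, 0]
  ]
}}

```text
clock: 5.4
eef_pos: [505.0, -148.2, 91.4]
tool_rot: [3.141, -0.001, 0.04]
force: [-0.3, -0.1, -0.4]
width: -0.3
gripper_force: 0.0
```

Request:
{"method": "play_rows", "body": {
  "targets": [
    [1, 0, 0, 0.1, 0],
    [1, 0, 0, 0.2, 0],
    [1, 0, 0, 0.3, 0],
    [1, 0, 0, 0.3, 0]
  ]
}}

```text
clock: 5.8
eef_pos: [505.1, -148.3, 90.0]
tool_rot: [3.141, -0.001, 0.04]
force: [-3.0, 0.4, 14.7]
width: -0.1
gripper_force: 7.4
```

Run:
```python
from fit import *
s=ctrl.read_state(); print(s['eef_pos'],s['force'],s['torque'])
im,d=ctrl.get_image('scene')
for n in('lid','lever'):
    r=ctrl.trace('scene',n)
    for k in r[:1]:
        p=world('scene',d,k['pixels']); c,m,q=planefit(p[p[:,2]>50]); print(n,k['confidence'],c,m,len(q),len(p))
```

```text
[ 505.08370977 -148.2786996    89.96393578] [-2.95050657  0.37632277 14.66208196] [0.25670656 0.59352183 0.01734269]
lid 0.73 [ 549.6031511  -115.43269659   64.73957995] [ 2.31981741e-04  6.64826655e-04 -9.99999752e-01] 3266 3562
lever 0.6 [531.61006168 -94.11784574  78.92977576] [0.89921551 0.16399185 0.40560836] 116 196
```

Request:
{"method": "play_rows", "body": {
  "targets": [
    [1, 0, 0, -2, 0],
    [1, 0, 3, -6, 0],
    [1, 0, 8, -9, 0],
    [1, 0, 12, -9, 0],
    [1, -4, 14, -9, 0]
  ]
}}

```text
clock: 6.45
eef_pos: [475.9, -295.2, 180.6]
tool_rot: [3.134, -0.011, 0.04]
force: [-1.3, -0.6, -0.6]
width: -0.4
gripper_force: 0.0
```

```bash
cat > lev.py <<'E'
from fit import *
import sys
s=ctrl.read_state(); print(s['eef_pos'],s['tool_rot'],s['clock'],s['force'])
out=[]
for cam in('top','scene'):
    im,d=ctrl.get_image(cam)
    out.append(im[140:280,240:400] if cam=='top' else im[120:260,100:260])
    for n in('lid','lever'):
        r=ctrl.trace(cam,n)
        for k in r[:1]:
            p=world(cam,d,k['pixels']); np.save(f'{cam}_{n}2.npy',p)
            if n=='lid':
                c,m,q=planefit(p); print(cam,'lid z',np.percentile(q[:,2],[2,50,98]),m)
                rc=cv2.minAreaRect(q[:,:2].astype(np.float32)); print(rc)
            else:
                q=p[(p[:,2]>70)&(p[:,2]<90)]; c=q.mean(0); v=np.linalg.svd(q[:,:2]-c[:2])[2][0]; t=(q[:,:2]-c[:2])@v
                print(cam,k['confidence'],len(q),c,'dir',np.degrees(np.arctan2(v[1],v[0])),'ends',c[:2]+v*t.min(),c[:2]+v*t.max())
save(sys.argv[1],cv2.resize(np.hstack(out),None,fx=2.4,fy=2.4))
E
python3 lev.py c.png
```

```text
[ 475.87765954 -295.23082803  180.64725859] [ 3.13392849 -0.01062506  0.04008865] 6.45 [-1.26141307 -0.56165602 -0.64901625]
top lid z [63.77690771 66.07991102 68.48816065] [0.00281535 0.00174011 0.99999452]
((539.7388305664062, -117.01447296142578), (154.0022430419922, 203.91311645507812), 2.2294540405273438)
top 0.72 219 [527.10462778 -99.54794469  83.53244988] dir -80.5395381296383 ends [521.61659832 -66.61317352] [ 531.71297077 -127.2035399 ]
scene lid z [62.61644396 64.71890682 66.86502218] [ 8.22049162e-04 -2.86032604e-03  9.99995571e-01]
((541.752685546875, -115.186767578125), (159.55703735351562, 204.09059143066406), 1.8926736116409302)
scene 0.74 171 [530.51735869 -97.65643595  79.93168179] dir 98.83158103501582 ends [ 534.8279933  -125.40028377] [525.71260102 -66.73234289]
```

View pics/c.png

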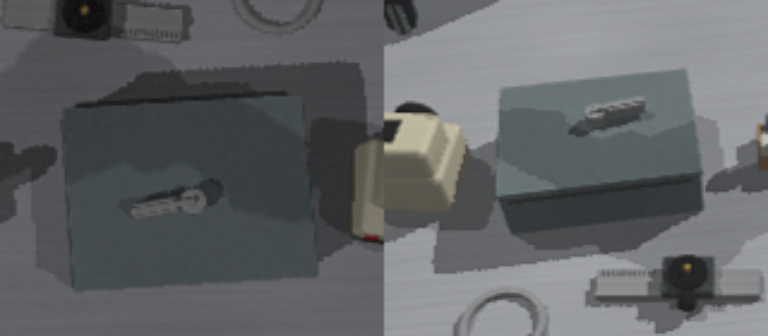

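The lid is level and shut. In the left crop the lever, at about (170,200), points to +y at roughly 0.12 rad, with its hub at about (195,200). Next I'll plan the lever arc, keeping the finger square to the lever as it turns.

```bash
cat > arc.py <<'E'
from h import *
P=np.array([530.3,-116.0]); by=.039
def rows(phis,gap,rho=38,z=96,half=11):
    s=ctrl.read_state(); M=R.from_euler('xyz',s['tool_rot']).as_matrix(); x0=s['eef_pos']; y0=s['tool_rot'][2]
    print('q7',s['qpos'].round(2),x0.round(1),s['tool_rot'].round(3),'F',s['force'].round(1))
    for f,g in zip(phis,gap):
        a=f+by; u=np.array([-np.sin(a),np.cos(a)]); w=np.array([np.cos(a),np.sin(a)])
        t=np.r_[P+rho*u+(6+half+g)*w,z]; d=M.T@(t-x0)/10
        print(round(f,2),[1,*d.round(2).tolist(),round(-np.degrees(a-y0),1)],t.round(1))
E
python3 - <<'E'
from arc import *
rows([.12],[10])
E
```

```text
q7 [ 0.45  0.59  0.07  1.87 -0.07  0.68 -0.97] [ 471.3 -288.6  178.3] [-3.141e+00 -1.000e-03  4.200e-02] F [ 0.2  1.1 -0.6]
0.12 [1, 8.85, -21.08, 8.26, np.float64(-6.7)] [550.9 -74.2  96. ]
```

Request:
{"method": "play_rows", "body": {
  "targets": [
    [1, 2, -4, 0, 0],
    [1, 4, -9, 0, 0],
    [1, 6, -13, 0, -3],
    [1, 8, -17, 0, -6.7],
    [1, 9, -21, 0, -6.7],
    [1, 9, -21, 3, -6.7],
    [1, 9, -21, 6, -6.7],
    [1, 9, -21, 7.5, -6.7],
    [1, 9, -21, 8.2, -6.7],
    [1, 9, -21, 8.2, -6.7]
  ]
}}

```text
clock: 7.75
eef_pos: [551.8, -74.9, 95.5]
tool_rot: [-3.141, 0.001, 0.159]
force: [1.6, -0.9, -0.7]
width: -0.4
gripper_force: 0.0
```

Run:
```python
from arc import *
rows(np.r_[.12,.12,np.arange(.2,1.1,.12)],[4,1]+[0]*9)
im,d=ctrl.get_image('scene'); save('d.png',cv2.resize(im[120:240,120:260],None,fx=4,fy=4))
```

```text
q7 [ 0.05  0.73  0.05  1.91 -0.07  0.51 -1.26] [551.8 -74.9  95.5] [-3.141e+00  1.000e-03  1.590e-01] F [ 1.6 -0.9 -0.7]
0.12 [1, -0.67, -0.08, -0.05, np.float64(0.0)] [545.  -75.2  96. ]
0.12 [1, -0.97, -0.08, -0.05, np.float64(0.0)] [542.1 -75.6  96. ]
0.2 [1, -1.38, -0.21, -0.05, np.float64(-4.6)] [537.8 -75.1  96. ]
0.32 [1, -1.86, -0.34, -0.05, np.float64(-11.5)] [532.9 -74.4  96. ]
0.44 [1, -2.35, -0.42, -0.05, np.float64(-18.3)] [527.9 -74.4  96. ]
0.56 [1, -2.85, -0.44, -0.05, np.float64(-25.2)] [522.9 -75.   96. ]
0.68 [1, -3.35, -0.4, -0.05, np.float64(-32.1)] [518.1 -76.2  96. ]
0.8 [1, -3.84, -0.31, -0.05, np.float64(-39.0)] [513.4 -78.   96. ]
0.92 [1, -4.31, -0.15, -0.05, np.float64(-45.8)] [509.  -80.3  96. ]
1.04 [1, -4.77, 0.06, -0.05, np.float64(-52.7)] [504.8 -83.1  96. ]
```

View pics/d.png

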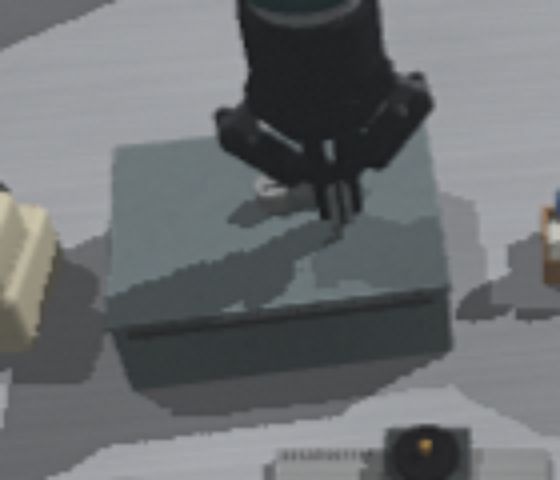

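Fingers at about (340,215), on the hinge side of the lever, with the hub at (268,190). They stand over the lever's outer half, so I'll push now.

Request:
{"method": "play_rows", "body": {
  "targets": [
    [1, -0.7, -0.1, 0, 0],
    [1, -1.0, -0.1, 0, 0],
    [1, -1.4, -0.2, 0, -4.6],
    [1, -1.9, -0.3, 0, -11.5],
    [1, -2.4, -0.4, 0, -18.3],
    [1, -2.9, -0.4, 0, -25.2],
    [1, -3.4, -0.4, 0, -32],
    [1, -3.8, -0.3, 0, -39],
    [1, -4.3, -0.1, 0, -45.8],
    [1, -4.8, 0.1, 0, -52.7]
  ]
}}

```text
clock: 8.8
eef_pos: [505.1, -83.7, 97.2]
tool_rot: [3.14, -0.002, 1.083]
force: [1.1, 2.3, -1.3]
width: 0.1
gripper_force: 1.4
```

Run:
```python
from arc import *
rows([1.1,1.2,1.3,1.4,1.5,1.571,1.571,1.571,1.571],[0,0,0,0,0,0,-1,-2,-3])
im,d=ctrl.get_image('top'); r=ctrl.trace('top','lever')
if r: p=world('top',d,r[0]['pixels']); print(r[0]['confidence'],len(p),p.mean(0))
im,d=ctrl.get_image('scene'); save('e.png',cv2.resize(im[120:240,120:260],None,fx=4,fy=4))
```

```text
q7 [ 0.24  0.69 -0.19  2.03  0.27  0.45 -0.65] [505.1 -83.7  97.2] [ 3.140e+00 -2.000e-03  1.083e+00] F [ 1.1  2.3 -1.3]
1.1 [1, -0.19, -0.15, 0.12, np.float64(-3.2)] [502.9 -84.7  96. ]
1.2 [1, -0.59, -0.28, 0.12, np.float64(-9.0)] [499.9 -87.5  96. ]
1.3 [1, -0.99, -0.37, 0.12, np.float64(-14.7)] [497.2 -90.7  96. ]
1.4 [1, -1.41, -0.42, 0.12, np.float64(-20.4)] [494.9 -94.2  96. ]
1.5 [1, -1.82, -0.42, 0.12, np.float64(-26.1)] [492.9 -97.8  96. ]
1.57 [1, -2.12, -0.4, 0.12, np.float64(-30.2)] [ 491.7 -100.5   96. ]
1.57 [1, -2.2, -0.35, 0.12, np.float64(-30.2)] [ 491.7 -101.5   96. ]
1.57 [1, -2.29, -0.3, 0.12, np.float64(-30.2)] [ 491.7 -102.5   96. ]
1.57 [1, -2.38, -0.25, 0.12, np.float64(-30.2)] [ 491.8 -103.5   96. ]
0.3 2724 [557.73368214 -64.1547219   67.64083097]
```

View pics/e.png

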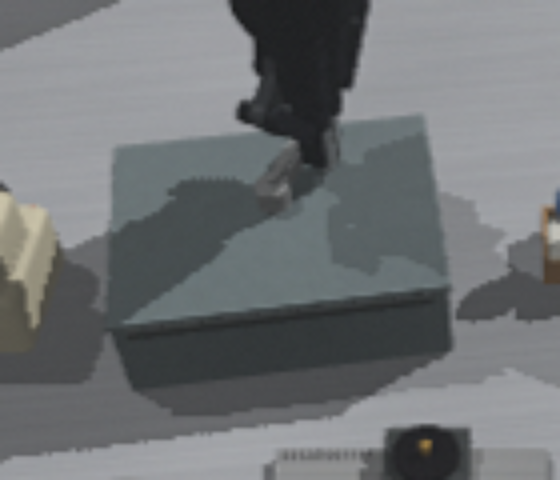

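The lever follows: it now points up and to the right from the hub at (272,195). The box hasn't moved, so I'll carry on to the stop.

Request:
{"method": "play_rows", "body": {
  "targets": [
    [1, -0.2, -0.1, 0.1, -3.2],
    [1, -0.6, -0.3, 0.1, -9],
    [1, -1.0, -0.4, 0.1, -14.7],
    [1, -1.4, -0.4, 0.1, -20.4],
    [1, -1.8, -0.4, 0.1, -26],
    [1, -2.1, -0.4, 0.1, -30],
    [1, -2.2, -0.35, 0.1, -30],
    [1, -2.3, -0.3, 0.1, -30],
    [1, -2.3, -0.3, 0.1, -30]
  ]
}}

```text
clock: 9.85
eef_pos: [492.5, -101.1, 96.0]
tool_rot: [3.138, -0.003, 1.599]
force: [1.1, 6.1, 2.6]
width: 0.1
gripper_force: 3.2
```

Request:
{"method": "play_rows", "body": {
  "targets": [
    [1, -0.1, 0, 0, 0],
    [1, -0.2, 0, 0, 0],
    [1, -0.2, 0, 0, 0]
  ]
}}

```text
clock: 10.15
eef_pos: [492.5, -101.3, 95.9]
tool_rot: [3.139, -0.004, 1.6]
force: [0.5, 10.5, 2.6]
width: 0.0
gripper_force: 5.2
```

The force rose to 10 N with no movement, so the lever is at its stop. Backing off now.

Request:
{"method": "play_rows", "body": {
  "targets": [
    [1, 0.5, 0, 0, 0],
    [1, 1.5, 0, 0, 0],
    [1, 2.0, 0, -3, 0],
    [1, 2.0, 0, -7, 0],
    [1, 2.0, 0, -11, 0],
    [1, 6, 2, -14, 0],
    [1, 10, 3, -14, 0],
    [1, 15, 3, -14, 0],
    [1, 20, 3, -14, 0],
    [1, 20, 3, -14, 0]
  ]
}}

```text
clock: 11.15
eef_pos: [514.1, 104.5, 236.1]
tool_rot: [3.14, -0.005, 1.611]
force: [-0.4, 0.5, -0.0]
width: -0.1
gripper_force: 0.0
```

```bash
python3 lev.py f.png
```

```text
[514.1335742  104.48994187 236.12804285] [ 3.14006852 -0.00531715  1.6107411 ] 11.15 [-0.3966104   0.53983274 -0.00117964]
top lid z [63.85507507 66.12191636 68.51368298] [ 2.40565586e-03 -6.82613048e-04  9.99996873e-01]
((539.771728515625, -117.11669921875), (154.11196899414062, 204.1686553955078), 2.076568841934204)
top 0.5 218 [ 511.76151176 -117.18707356   83.70838202] dir -177.92619070313216 ends [ 538.97417694 -116.20168624] [ 479.74217644 -118.34651337]
scene lid z [62.62600126 64.77830203 66.78615056] [ 0.00112959 -0.00140616  0.99999837]
((540.04541015625, -115.1260757446289), (156.40989685058594, 203.87466430664062), 2.129788637161255)
scene 0.51 123 [ 518.32201971 -115.57170002   80.87920541] dir 2.496181035099302 ends [ 479.69556431 -117.25558799] [ 542.31060242 -114.52593785]
```

View pics/f.png

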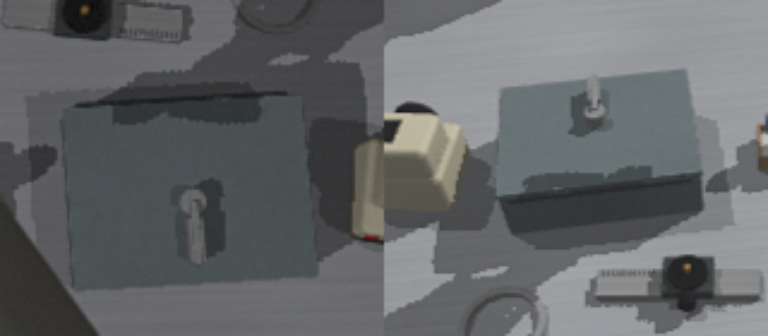

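In the left crop the lever runs from its hub at (193,200) straight to the front edge, at 2.1–2.5° against a box yaw of 2.1°. The lid is level and the box hasn't moved. The hand is clear, above the bulbs with its tips at z 211.

```bash
python3 -c "
from cell import ctrl
print(ctrl.finish_job())"
```

```text
the job is handed in; nothing more can be done
None
```

The job is handed in: the lid is fully shut, the lever is at its locked stop pointing straight to the front edge, the box hasn't moved measurably, and the hand is clear (11 s of the 51 s used).

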